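# Tip the instrument case onto its feet and press its catch home

## Robot

A 6-joint arm with a two-finger parallel gripper is mounted at the origin on the work surface. World frame = base frame: x ahead of the robot, y to its left, z up, the work surface at z = 0. Lengths are in m, angles in rad, forces in N, time in s.
With the tool pointing down it reaches from about 0.25 to 0.725 m from the base axis. Payload 4 kg.
Tool frame: the origin (TCP) lies where the fingers leave the gripper's body, on its centre line; the fingertips stand 73 mm ahead of it and the grasp point (between the pads) lies 54 mm ahead of it (bot.tip_reach is the z of the fingertips in the tool frame, in m); z points along the fingers, x is the direction in which the jaws open and shut, and the axes are right-handed (so a half turn about z gives the same grasp; the last joint's range is limited). The gripper opens to 85 mm and grips with 20 to 120 N. Pads are 22 mm wide; open, the fingers measure 114 mm over their backs; the gripper's body (76 mm by 85 mm) begins 54 mm behind the grasp point. The pads swing forward as they close: fully open they stand 13 mm farther back than shut.
Start: joints at [-1.188, 0.241, 0.005, 1.335, 0, 1.571], TCP at [0.187, -0.464, 0.304] pointing down, gripper open.
Joint ranges: [-2.72, 2.72], [-1.05, 1.87], [-1.09, 1.28], [-1.99, 2.15], [-1.42, 1.44], [-3.14, 3.14]. Speed limits (rad/s): [2.79, 2.79, 3.14, 3.14, 3.14, 3.14].

## Interface

Orientations are given as a unit quaternion [x, y, z, w].
In Python, from workcell import bot, vision, job_done gives the robot as it stands.
- The arm moves only by the tool drive_tool, never from a script. Its argument "steps" is one flat list of numbers, 7 for each row, row after row: the shift along the tool's x, y, z in m, then the turn, a rotation vector about the tool's x, y, z in degrees, then the closure, from -1 (fully open) to 1 (shut). A call has 1 to 8 rows; each row shifts and turns the commanded pose from where the row before left it, along the tool's axes as they then stand; what a row does not reach is not made up. A row lasts 1/12 s, in which the tool goes at most 41.7 mm and 7.16 degrees, less where a joint would pass 70% of its speed; a pose out of reach is approached as far as the arm can. A call is refused whole if a number of a shift passes 0.0417 or a number of a turn 7.16, either way. A call with a gripper value outside its range is refused whole. The fingers move at their own pace and stop on an object; the grip force is fixed at half the most. Time passes only in rows, so rows that do not move let the fingers close. It gives the time, the measured TCP pose, the force and the opening at its end, in the units of the state.
- bot.get_obs(): the state, without advancing time (a new reading comes with each control period).
- vision.camera(name): name is "scene" or "top" or "wrist"; returns (picture, depth): 384x512x3 uint8, red, green, blue; 384x512 float32, m along the optical axis (not along the pixel's ray), 0 where there is no reading.
- vision.camera_model(name): a dict with "mtx" (3x3 intrinsics, pixels), "rvec" (rotation vector, rad) and "tvec" (3), from world to camera coordinates, as OpenCV has them. Camera axes: x right, y down, z forward; pixel columns grow to the right and rows downward; lengths in m; the calibration is good to about 2 mm. The wrist camera is an equidistant fisheye: a pixel r from the principal point sees the ray r / f radians off the axis. A picture is of the moment at which its call begins: read the wrist's pose just before it. camera_model takes no time and is no camera call; for the wrist camera it gives the pose at the moment of the call.
- job_done(): hands the job in, once; it reports no verdict.
The state is a dict: "clock": time; "joint_pos": joint angles; "joint_vel": joint speeds; "tau": joint torques, N m; "eef_pos": TCP position; "tool_rot": TCP orientation; "ft_force": force on the tool from outside, world axes, zero at the start; "ft_torque": the same for the moment, N m; "grip_width": finger opening in m.
Only numpy, scipy, OpenCV 4.12 (cv2) and the standard library are available. Lean on these libraries where they do the work, as an engineer would, in place of code of your own. Each camera call takes 0.05 s, during which the arm holds its last target.

## Task

The blue instrument case has been left standing on its end on the bench mat with its catch popped out. Push it over with the fingertips so that it lies on its four rubber feet on the mat with the lid upward, and then, once it lies still, press the catch on the lid fully home. Only push and press the case, do not lift or carry it, and leave the mug, the mouse and the small case where they are.

Things in the scene. Friction and masses are not known exactly. Their poses are not given: they have to be found in the camera images.
- mat: Thin light grey bench mat fixed on the black bench, 400 (its x) x 460 (its y) x 4 mm thick; origin at the centre of its underside, on the bench; z up. The case stands on it.
- case: Blue case with aluminium edging, about 0.45 kg, standing on its end: 58 mm thick (its x, -29 to 29), 100 wide (y), 135 tall (z, 0 to 135). Origin: centre of the end it stands on. Its +x face is the underside, with four rubber feet, 16 mm across, 6 mm proud; its -x face is the lid, with the catch. It must fall towards its own +x, which ends straight down. Black handle at the top end, z 135 to 155.
- case_mid (a point): Middle of the case's body, 67.5 mm along its z, 29 mm under the lid's face; axes as the case. Pushed slowly on the lid near the top, above the catch, the case tips about its lower edge without sliding, passes its balance at about 23 degrees and falls the rest by itself. Lying on its feet on the mat, its lid is 68 mm above the bench.
- catch_top (a point): Centre of the outer face of the catch, a steel block 28 mm (case y) by 32 mm (case z) in the middle of the lid; moves with it; axes as the case. 71 mm above the bench while the case stands. Popped out it is 12 mm proud of the lid (80 mm above the bench once the case lies on its feet), home 4 mm. It presses in along the case's +x.
- catch (a joint): Travel of the catch in metres: 0 popped out (start), 0.008 fully home at a hard stop. It slides stiffly: about 4 N moves it and it stays where it is left; a push on it while tipping the case would press it too early.
- mug: White mug, 76 mm across, 92 mm high, standing on the bench at one side of the mat; origin at the centre of its underside. To be left alone.
- mouse: Grey computer mouse, 105 x 60 x 34 mm, on the bench at one side of the mat; origin at the centre of its underside. To be left alone.
- small_case: Small blue case of the same make, 85 x 60 x 45 mm, lying on its feet on the bench at one side of the mat; origin at the centre of its underside. To be left alone.
Things that resemble listed ones, but are neither listed nor needed, are in the scene too. What is shaped like the case but brown or purple is not meant.

How it is judged:
On the way, in this order (a step that is already met when the one before it is completed fails the run):
1. the case lies still on its feet, lid upward, on the mat, its catch not yet pressed (angle between case's own x axis and vertical above 3.04 rad and linear speed of case below 0.02 m/s and angular speed of case below 0.1 rad/s and x of case_mid in the frame of mat between -0.2 and 0.2 m and y of case_mid in the frame of mat between -0.23 and 0.23 m and value of joint catch below 0.003 m), for 0.2 s.
2. the catch is pressed home (value of joint catch above 0.0065 m and angle between case's own x axis and vertical above 3.04 rad), for 0.1 s.
At the end, for the whole second after the job is handed in: The case lies at rest on its feet with the lid upward (within 0.1 rad of level), its middle over the mat, and the catch is pressed in by more than 6.5 of its 8 mm (all of step 2 and linear speed of case below 0.02 m/s and angular speed of case below 0.1 rad/s and x of case_mid in the frame of mat between -0.2 and 0.2 m and y of case_mid in the frame of mat between -0.23 and 0.23 m); the robot touches nothing.
It fails at once if the case is lifted or carried (its middle over 95 mm above the bench, or over 82 mm while upright, or over 55 mm while lying level; 72 mm standing and 39 mm lying on the mat) (height (world z) of case_mid above 0.095 m or (angle between case's own z axis and vertical below 0.1 rad and height (world z) of case_mid above 0.082 m) or (angle between case's own x axis and vertical above 3.04 rad and height (world z) of case_mid above 0.055 m)).
It fails at once if the mug is moved by more than 15 mm (distance of mug from where it was at the start of the episode above 0.015 m).
It fails at once if the mouse is moved by more than 15 mm (distance of mouse from where it was at the start of the episode above 0.015 m).
It fails at once if the small case is moved by more than 15 mm (distance of small_case from where it was at the start of the episode above 0.015 m).
It also fails if it takes over 40 s, if anything falls off the work surface, if the arm or the gripper's body presses on something with over 40 N, if the wrist force passes 120 N, or if a joint passes its speed limit or range.

## Working session

There is one attempt and no reset: what is moved stays moved. The work goes in short steps, Python scripts to look and compute and a tool call to move; the robot and the scene stay as the last step left them, time stands still between calls to the robot, and variables do not carry over. Pictures are saved under pics/ and viewed, and the job is handed in when it is done.

Besides the shell and the picture viewer there is one more tool, called after "Emit:" in YAML: its name, and indented under it one key for each argument. drive_tool: Moves the arm, as the interface text tells. Its arguments: {"type":"object","properties":{"steps":{"type":"array"}},"required":["steps"]}

```bash
mkdir -p pics; ls; python3 - <<'E'
from workcell import bot, vision
import cv2,numpy as np
o=bot.get_obs()
for k in ("clock","eef_pos","tool_rot","ft_force","grip_width"): print(k,o[k])
print(bot.tip_reach)
for n in ("scene","top"):
    p,d=vision.camera(n); m=vision.camera_model(n)
    np.savez(f"{n}0.npz",p=p,d=d,mtx=m["mtx"],rvec=m["rvec"],tvec=m["tvec"])
    cv2.imwrite(f"pics/{n}0.png",cv2.cvtColor(p,cv2.COLOR_RGB2BGR))
    print(n,np.round(np.array(m["mtx"]),1).tolist(), (-cv2.Rodrigues(np.array(m["rvec"],float))[0].T@np.array(m["tvec"],float).reshape(3)))
E
```

```text
pics
clock 0.0
eef_pos [ 0.18658758 -0.46336463  0.30301009]
tool_rot [ 8.28704738e-01 -5.59685070e-01 -8.51971577e-04 -5.93948863e-04]
ft_force [-0.39226222 -0.06708654 -0.73089574]
grip_width 0.08553050905949056
0.0726
scene [[352.2, 0.0, 257.1], [0.0, 352.2, 186.2], [0.0, 0.0, 1.0]] [ 1.15179825 -0.39218421  0.66459023]
top [[371.3, 0.0, 255.3], [0.0, 371.3, 194.5], [0.0, 0.0, 1.0]] [0.42193046 0.00930978 1.15972192]
```

View pics/scene0.png

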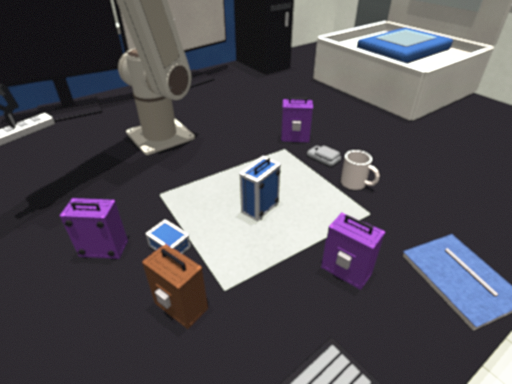

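View pics/top0.png

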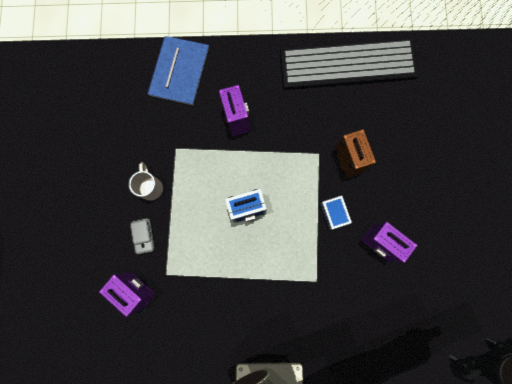

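The scene view shows the blue case near (260,188). In the top view it is at (246,205), with its catch at (250,218) facing the robot. The mug is at (146,187), the mouse at (142,236) and the small case at (337,212). Next I'll measure them.

```bash
cat > h.py <<'E'
import numpy as np,cv2
def load(n):
    z=np.load(n); return z['p'],z['d'],z['mtx'].astype(float),cv2.Rodrigues(z['rvec'].astype(float))[0],z['tvec'].astype(float).reshape(3)
def pts3(d,K,R,t):
    v,u=np.mgrid[:d.shape[0],:d.shape[1]]
    c=np.stack([(u-K[0,2])/K[0,0]*d,(v-K[1,2])/K[1,1]*d,d],-1)
    return (c-t)@R
def ray(uv,z,K,R,t):
    uv=np.atleast_2d(uv).astype(float)
    r=np.c_[(uv[:,0]-K[0,2])/K[0,0],(uv[:,1]-K[1,2])/K[1,1],np.ones(len(uv))]@R
    C=-R.T@t
    return C+r*((z-C[2])/r[:,2])[:,None]
E
python3 - <<'E'
from h import *
p,d,K,R,t=load('top0.npz')
P=pts3(d,K,R,t)
sub=P[180:235,215:280]
m=(P[...,2]>0.12)&(P[...,0]>0.2); m[:180]=0;m[235:]=0;m[:,:215]=0;m[:,280:]=0
print('top px',m.sum(), np.percentile(P[m][:,2],[5,50,95]))
hd=m&(P[...,2]>0.148); print('handle',hd.sum(),P[hd].mean(0))
m2=m&(P[...,2]<0.146)
cnt=np.argwhere(m)[:,::-1].astype(np.float32)
w=ray(cnt,0.139,K,R,t)[:,:2]
r=cv2.minAreaRect((w*1000).astype(np.float32)); print(r, cv2.boxPoints(r).tolist())
c=m.copy();
m3=(P[...,2]>0.05)&(P[...,2]<0.115)&(~m);m3[:180]=0;m3[235:]=0;m3[:,:215]=0;m3[:,280:]=0
print('side',P[m3].mean(0),m3.sum())
# mat
g=(p.min(2)>130)&(np.abs(P[...,2])<0.02); g[:140]=0;g[290:]=0;g[:,:160]=0;g[:,330:]=0
r=cv2.minAreaRect((ray(np.argwhere(g)[:,::-1],0.004,K,R,t)[:,:2]*1000).astype(np.float32));print('mat',r)
for n,(u,v,z) in dict(mug=(146,187,.09),mouse=(142,236,.03),small=(337,212,.05),pur=(235,98,.15)).items(): print(n,P[v,u],ray((u,v),z,K,R,t))
im=cv2.cvtColor(p,cv2.COLOR_RGB2BGR)[165:245,200:300]
cv2.imwrite('pics/topz.png',cv2.resize(im,None,fx=7,fy=7,interpolation=cv2.INTER_CUBIC))
q=load('scene0.npz')[0]
cv2.imwrite('pics/scz.png',cv2.resize(cv2.cvtColor(q,cv2.COLOR_RGB2BGR)[140:230,210:310],None,fx=6,fy=6,interpolation=cv2.INTER_CUBIC))
E
```

```text
top px 814 [0.13619793 0.1401617  0.15899504]
handle 76 [0.54296799 0.05340196 0.26394898]
((545.7737426757812, 61.83110809326172), (177.64431762695312, 116.83307647705078), 73.05035400390625) [[464.00030517578125, -6.1024932861328125], [575.7583618164062, -40.16297912597656], [627.5471801757812, 129.76470947265625], [515.7891235351562, 163.8251953125]]
side [0.52089069 0.04883161 0.08690428] 119
mat ((540.42041015625, 54.15629577636719), (488.27252197265625, 398.83026123046875), 86.72147369384766)
mug [0.62746721 0.37706302 0.00931028] [[0.61305089 0.35126886 0.09      ]]
mouse [0.47225407 0.37685583 0.03403008] [[0.47243423 0.37817168 0.03      ]]
small [ 0.53421853 -0.2133587   0.04624368] [[ 0.53383972 -0.21260752  0.05      ]]
pur [0.86433573 0.0842276  0.13246338] [[0.85678331 0.08294865 0.15      ]]
```

View pics/topz.png

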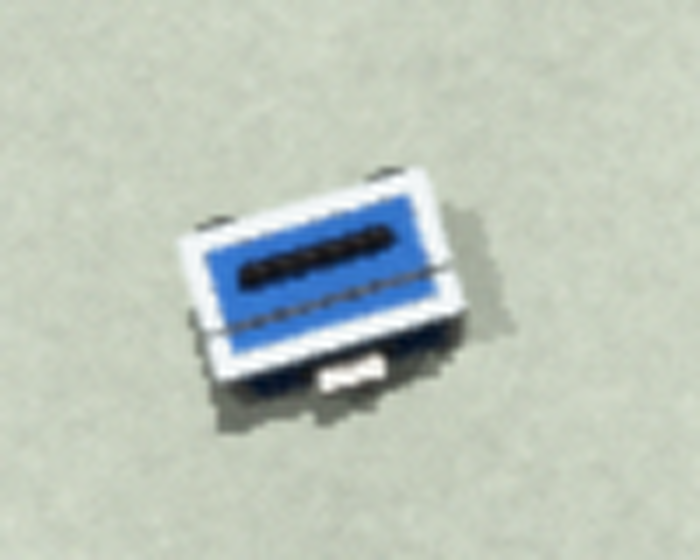

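View pics/scz.png

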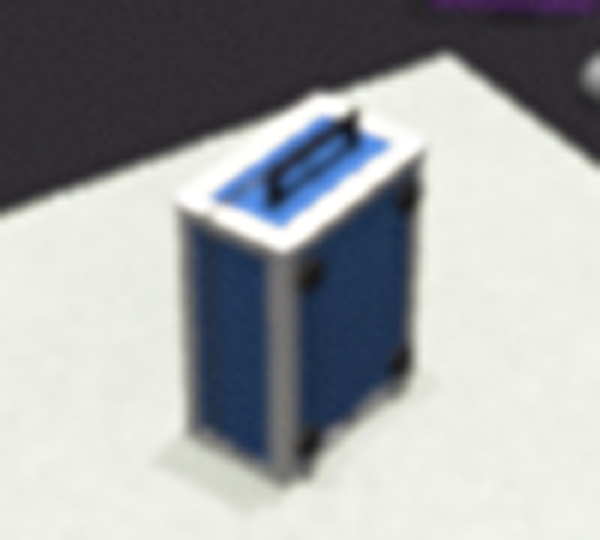

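The zooms show the case's top outline with corners at about (180,240), (425,170), (467,305) and (222,382) in the top zoom. The feet are on the far side and the catch is on the robot side. I'll refine these with a mask.

```bash
python3 - <<'E'
from h import *
p,d,K,R,t=load('top0.npz')
P=pts3(d,K,R,t)
c=(np.array([(180,240),(425,170),(467,305),(222,382)])+.5)/7-.5+[200,165]
w=ray(c,0.139,K,R,t)[:,:2]; print('hand corners',w.round(4).tolist(), w.mean(0), np.linalg.norm(np.roll(w,-1,0)-w,axis=1))
# colour mask of top: bright white or bright blue
hsv=cv2.cvtColor(p,cv2.COLOR_RGB2HSV)
m=((p.min(2)>225)|((hsv[...,1]>120)&(hsv[...,2]>130)&(hsv[...,0]>95)&(hsv[...,0]<125)))
m2=np.zeros_like(m);m2[185:222,222:270]=m[185:222,222:270]
m2=cv2.morphologyEx(m2.astype(np.uint8),cv2.MORPH_CLOSE,np.ones((3,3)))
n,l,s,_=cv2.connectedComponentsWithStats(m2); i=1+s[1:,4].argmax(); print(s[1:,4])
mm=P[...,2]
m2=cv2.morphologyEx((l==i).astype(np.uint8),cv2.MORPH_OPEN,np.ones((9,9)))
h=np.argwhere(m2)[:,::-1]
r=cv2.minAreaRect((ray(h,0.139,K,R,t)[:,:2]*1000).astype(np.float32));print(r)
# catch in image
cc=np.array([(352,373)])/7.+[200,165]-.43
print('catch front top edge z.087',ray((np.array([(352,390)])+.5)/7-.5+[200,165],0.087,K,R,t))
for n,(u,v,z) in dict(mug=(146,187,.09)).items(): pass
g=(P[...,2]>0.02)&(P[...,2]<0.2)&(P[...,0]>.1)
n,l,s,ce=cv2.connectedComponentsWithStats(g.astype(np.uint8))
for k in range(1,n):
    if s[k,4]>60:
        q=P[l==k]; print(ce[k].round(),s[k,4],np.percentile(q,[3,97],axis=0).round(3).tolist())
E
```

```text
hand corners [[0.5668, 0.1127], [0.5932, 0.0149], [0.5388, -0.0008], [0.51, 0.0962]] [0.55218724 0.05575598] [0.10128539 0.05655102 0.10122347 0.05910026]
[655  15]
((538.8880615234375, 52.48508071899414), (30.61138343811035, 96.09405517578125), 13.874780654907227)
catch front top edge z.087 [[0.51027575 0.04687509 0.087     ]]
[349.  61.] 3615 [[0.97, -0.475, 0.02], [1.087, -0.084, 0.028]]
[172.  67.] 100 [[0.961, 0.281, 0.02], [1.088, 0.316, 0.028]]
[235. 109.] 995 [[0.793, 0.051, 0.03], [0.893, 0.125, 0.154]]
[355. 153.] 1221 [[0.651, -0.301, 0.027], [0.748, -0.225, 0.154]]
[144. 183.] 544 [[0.587, 0.326, 0.024], [0.686, 0.398, 0.094]]
[246. 206.] 952 [[0.513, 0.008, 0.06], [0.584, 0.102, 0.159]]
[336. 212.] 625 [[0.492, -0.245, 0.031], [0.574, -0.178, 0.05]]
[141. 235.] 559 [[0.428, 0.354, 0.02], [0.518, 0.408, 0.037]]
[390. 242.] 1297 [[0.393, -0.39, 0.034], [0.489, -0.296, 0.155]]
[126. 293.] 1393 [[0.263, 0.345, 0.033], [0.359, 0.439, 0.155]]
```

Emit:
drive_tool:
  steps: [0,0,0,0,0,6.1,0,-0.025,-0.026,0,0,0,0,0,-0.025,-0.026,0,0,0,0,0,-0.025,-0.026,0,0,0,0,0,-0.025,-0.026,0,0,0,0,0,-0.025,-0.026,0,0,0,0,0,-0.025,-0.026,0,0,0,0,0,-0.025,-0.026,0,0,0,0,0]

```text
clock: 0.77
eef_pos: [0.3143, -0.2441, 0.3037]
tool_rot: [0.798, -0.603, -0.0, -0.0]
ft_force: [-0.0, -0.9, -0.2]
grip_width: 0.0426
```

Emit:
drive_tool:
  steps: [-0.028,-0.029,0,0,0,0,0,-0.028,-0.029,0,0,0,0,0,-0.028,-0.029,0,0,0,0,0,-0.028,-0.029,0,0,0,0,0,-0.028,-0.029,0,0,0,0,0,-0.028,-0.029,0,0,0,0,0,-0.028,-0.029,0,0,0,0,0,-0.028,-0.029,0,0,0,0,0]

```text
clock: 1.43
eef_pos: [0.4765, 0.0351, 0.3036]
tool_rot: [0.798, -0.603, -0.0, 0.0]
ft_force: [0.8, -0.4, 0.2]
grip_width: 0.0429
```

Emit:
drive_tool:
  steps: [0,0,0.03,0,0,0,0,0,0,0.03,0,0,0,0,0,0,0.03,0,0,0,0,0,0,0.02,0,0,0,0,0,0,0,0,0,0,0]

```text
clock: 1.85
eef_pos: [0.4728, 0.033, 0.1891]
tool_rot: [0.798, -0.603, -0.004, 0.003]
ft_force: [-0.9, 0.4, -0.3]
grip_width: 0.0427
```

```bash
python3 - <<'E'
from workcell import bot, vision
import cv2,numpy as np
o=bot.get_obs(); print(o['eef_pos'],o['ft_force'],o['grip_width'])
for n in ("scene","wrist"):
    p,d=vision.camera(n); cv2.imwrite(f"pics/{n}1.png",cv2.cvtColor(p,cv2.COLOR_RGB2BGR))
E
```

```text
[0.47277681 0.03304871 0.1891199 ] [-0.9173957   0.44055294 -0.27707057] 0.04267744509093562
```

View pics/scene1.png

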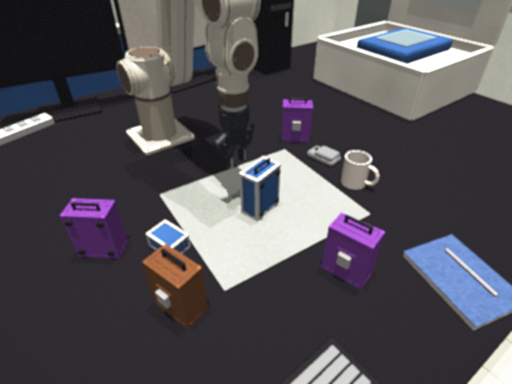

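View pics/wrist1.png

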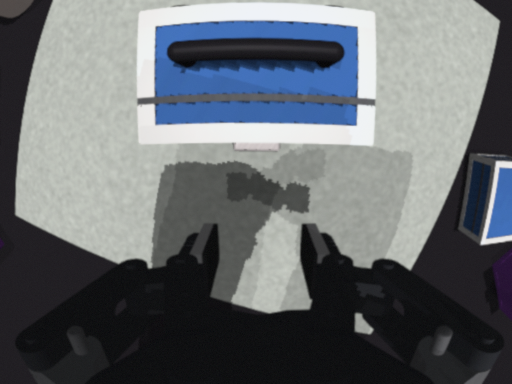

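The wrist view shows the fingers (columns 205–310) centred and square to the lid edge (row 143), so I'll approach and push.

Emit:
drive_tool:
  steps: [0,-0.01,-0.004,0,0,0,0,0,-0.01,0,0,0,0,0,0,-0.01,0,0,0,0,0,0,-0.003,0,0,0,0,0,0,-0.003,0,0,0,0,0,0,-0.003,0,0,0,0,0,0,-0.003,0,0,0,0,0]

```text
clock: 2.53
eef_pos: [0.5164, 0.0442, 0.1985]
tool_rot: [0.798, -0.603, 0.0, 0.0]
ft_force: [-1.6, -0.9, 1.9]
grip_width: 0.0427
```

```bash
python3 - <<'E'
from workcell import bot, vision
import cv2,numpy as np
o=bot.get_obs(); print(o['eef_pos'],o['ft_force'],o['grip_width'])
for n in ("wrist",):
    p,d=vision.camera(n); cv2.imwrite(f"pics/{n}2.png",cv2.cvtColor(p,cv2.COLOR_RGB2BGR))
E
```

```text
[0.51641384 0.0442409  0.19851147] [-1.58151746 -0.8788358   1.91360333] 0.04265612592174452
```

View pics/wrist2.png

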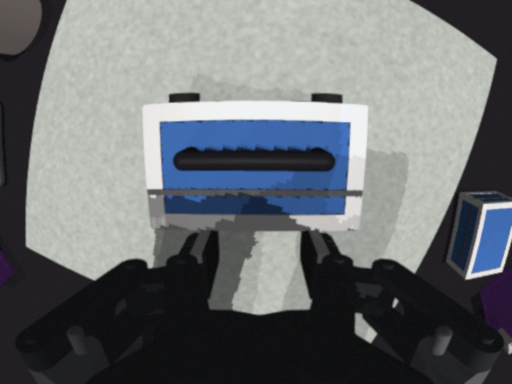

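The fingertips are now at the lid edge (row 230), with contact just beginning. I'll lower them a little, then push slowly.

Emit:
drive_tool:
  steps: [0,0.003,0.005,0,0,0,0,0,-0.003,0,0,0,0,0,0,-0.004,0,0,0,0,0,0,-0.004,0,0,0,0,0,0,-0.004,0,0,0,0,0,0,-0.004,0,0,0,0,0,0,-0.004,0,0,0,0,0]

```text
clock: 3.17
eef_pos: [0.5366, 0.0501, 0.193]
tool_rot: [0.798, -0.603, 0.0, -0.0]
ft_force: [-1.9, 0.3, 1.8]
grip_width: 0.0426
```

```bash
python3 - <<'E'
from workcell import bot, vision
import cv2,numpy as np
o=bot.get_obs(); print(o['eef_pos'],o['ft_force'],o['grip_width'])
a=[]
for n in ("scene","wrist",):
    p,d=vision.camera(n); a.append(cv2.cvtColor(p,cv2.COLOR_RGB2BGR))
a[0]=cv2.resize(a[0][120:240,190:350],(512,384),interpolation=cv2.INTER_CUBIC)
cv2.imwrite("pics/3.png",cv2.resize(np.hstack(a),(800,300)))
E
```

```text
[0.53655079 0.05008871 0.19303902] [-1.92697586  0.30961505  1.80789773] 0.042605049147724366
```

View pics/3.png

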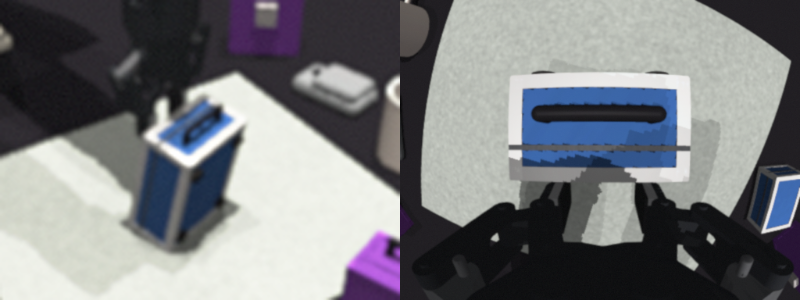

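It is tipping squarely about its lower edge (about 9°), so I'll continue.

Emit:
drive_tool:
  steps: [0,-0.004,0,0,0,0,0,0,-0.004,0,0,0,0,0,0,-0.004,0,0,0,0,0,0,-0.004,0,0,0,0,0,0,-0.004,0,0,0,0,0,0,-0.004,0,0,0,0,0]

```text
clock: 3.77
eef_pos: [0.5595, 0.0566, 0.1929]
tool_rot: [0.798, -0.603, 0.0, -0.0]
ft_force: [-0.2, 0.6, 0.4]
grip_width: 0.043
```

Emit:
drive_tool:
  steps: [0,-0.003,0,0,0,0,0,0,-0.003,0,0,0,0,0,0,-0.003,0,0,0,0,0,0,0,0,0,0,0,0]

```text
clock: 4.1
eef_pos: [0.5682, 0.0591, 0.1929]
tool_rot: [0.798, -0.603, 0.0, -0.0]
ft_force: [-0.3, -0.6, -0.2]
grip_width: 0.0428
```

```bash
cat > look.py <<'E'
from workcell import bot, vision
import cv2,numpy as np,sys
o=bot.get_obs(); print(o['clock'],o['eef_pos'],o['ft_force'],o['grip_width'])
a=[]
for n in ("scene","wrist",):
    p,d=vision.camera(n); a.append(cv2.cvtColor(p,cv2.COLOR_RGB2BGR))
a[0]=cv2.resize(a[0][120:240,190:350],(512,384),interpolation=cv2.INTER_CUBIC)
cv2.imwrite(f"pics/{sys.argv[1]}.png",cv2.resize(np.hstack(a),(800,300)))
E
python3 look.py 4
```

```text
4.1 [0.56817694 0.0590789  0.19285201] [-0.28344792 -0.63836947 -0.19638442] 0.0428117099390423
```

View pics/4.png

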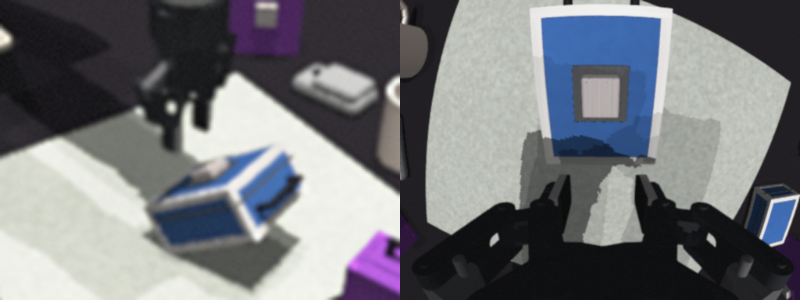

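The case is mid-fall and clear of the fingers. I'll raise the tool, shut the fingers and let it settle.

Emit:
drive_tool:
  steps: [0,0,-0.02,0,0,0,1,0,0,-0.02,0,0,0,1,0,0,-0.01,0,0,0,1,0,0,0,0,0,0,1,0,0,0,0,0,0,1,0,0,0,0,0,0,1,0,0,0,0,0,0,1,0,0,0,0,0,0,1]

```text
clock: 4.87
eef_pos: [0.567, 0.0589, 0.2416]
tool_rot: [0.798, -0.603, -0.001, 0.001]
ft_force: [0.1, 0.0, -0.5]
grip_width: 0.0
```

```bash
python3 look.py 5; python3 - <<'E'
from workcell import bot, vision
import cv2,numpy as np
p,d=vision.camera("top"); m=vision.camera_model("top")
np.savez("top1.npz",p=p,d=d,mtx=m["mtx"],rvec=m["rvec"],tvec=m["tvec"])
im=cv2.cvtColor(p,cv2.COLOR_RGB2BGR)[130:245,190:310]
cv2.imwrite('pics/top1z.png',cv2.resize(im,None,fx=5,fy=5,interpolation=cv2.INTER_CUBIC))
E
```

```text
4.8667 [0.56697631 0.05885427 0.24164812] [ 0.12796851  0.01537164 -0.48119166] 4.289354764491488e-05
```

View pics/5.png

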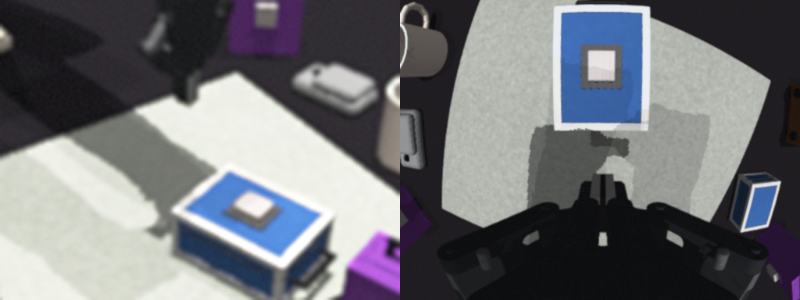

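View pics/top1z.png

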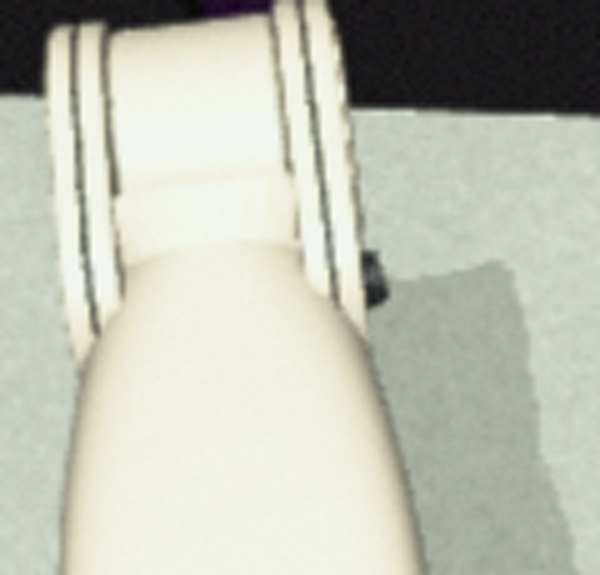

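The case lies flat with its lid up and the catch proud, at about (601,66) in the right-hand wrist view. The arm hides it from the top camera, so I'll locate the catch with the wrist and scene views.

```bash
python3 - <<'E'
from workcell import bot, vision
from h import *
o=bot.get_obs();print(o['clock'],o['eef_pos'])
def mod(n):
    m=vision.camera_model(n); return np.array(m['mtx'],float),cv2.Rodrigues(np.array(m['rvec'],float))[0],np.array(m['tvec'],float).reshape(3)
mw=mod('wrist'); pw,dw=vision.camera('wrist'); ms=mod('scene'); ps,ds=vision.camera('scene')
def catch(p,box):
    # not blue, bright within box
    x0,y0,x1,y1=box
    m=np.zeros(p.shape[:2],np.uint8)
    m[y0:y1,x0:x1]=((p.min(2)>150))[y0:y1,x0:x1]
    n,l,s,c=cv2.connectedComponentsWithStats(m)
    for k in range(1,n): 
        if s[k,4]>10: print('comp',s[k],c[k])
    return c[1+s[1:,4].argmax()]
print('wrist'); cw=catch(pw,(int(175*1.28)+0,50,int(230*1.28),125))
print('scene'); cs=catch(ps,(255,175,280,212))
cv2.imwrite('pics/w6.png',cv2.cvtColor(pw,cv2.COLOR_RGB2BGR))
cv2.imwrite('pics/s6.png',cv2.resize(cv2.cvtColor(ps,cv2.COLOR_RGB2BGR)[160:250,230:340],None,fx=6,fy=6,interpolation=cv2.INTER_CUBIC))
K,R,t=ms; print('scene pt',ray(cs,0.080,K,R,t))
def wray(uv,z):
    K,R,t=mw; a=(np.array(uv)-[K[0,2],K[1,2]]); r=np.hypot(*a); th=r/K[0,0]
    v=np.array([*(a/r*np.sin(th)),np.cos(th)])@R; C=-R.T@t
    return C+v*(z-C[2])/v[2]
print('wrist pt',wray(cw,0.080))
# lid corners in wrist, z .068: 
m=cv2.inRange(cv2.cvtColor(pw,cv2.COLOR_RGB2HSV),(95,120,60),(130,255,255)); m[:, :180]=0; m[:,350:]=0; m[175:]=0
cnt=max(cv2.findContours(m,cv2.RETR_EXTERNAL,cv2.CHAIN_APPROX_NONE)[0],key=cv2.contourArea)[:,0]
q=np.array([wray(c,0.068)[:2] for c in cnt])*1000
print('blue lid',cv2.minAreaRect(q.astype(np.float32)))
E
```

```text
5.0167 [0.56731608 0.05887956 0.24221141]
wrist
comp [ 240   65   35   39 1314] [257.37290715  83.63622527]
scene
comp [256 175  24  37 359] [270.01949861 189.64902507]
scene pt [[0.58100542 0.06962013 0.08      ]]
wrist pt [0.64962389 0.0838906  0.08      ]
blue lid ((649.8427734375, 84.08792877197266), (118.55052185058594, 83.76065826416016), 15.576142311096191)
```

View pics/w6.png

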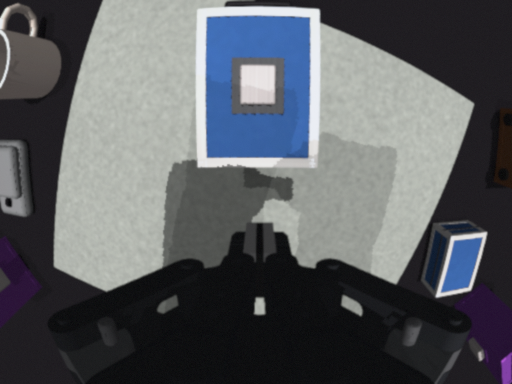

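View pics/s6.png

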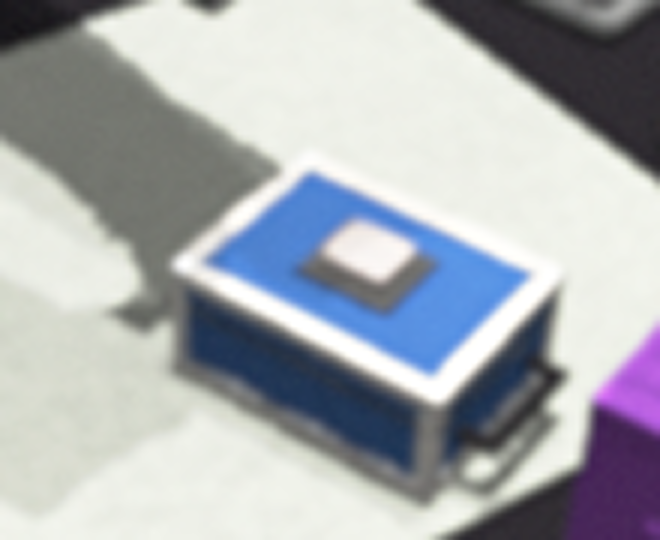

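The wrist ray to the catch centre gives (0.650, 0.084), and the lid outline centre agrees to within 0.3 mm. In the scene zoom the catch is at about (370,250); my scene mask box caught the edging instead, so I'm ignoring that value. Now moving above the catch.

Emit:
drive_tool:
  steps: [0,-0.03,0,0,0,0,1,-0.002,-0.03,0,0,0,0,1,0,-0.026,0,0,0,0,1,0,0,0.03,0,0,0,1,0,0,0.03,0,0,0,1,0,0,0.014,0,0,0,1,0,0,0,0,0,0,1,0,0,0,0,0,0,1]

```text
clock: 5.78
eef_pos: [0.6492, 0.0842, 0.1679]
tool_rot: [0.798, -0.603, -0.001, 0.001]
ft_force: [0.0, -0.4, 0.9]
grip_width: 0.0
```

```bash
python3 look.py 7; python3 -c "
from h import *
K,R,t=load('scene0.npz')[2:]
print(ray((291.3,201.2),.08,K,R,t))"
```

```text
5.7833 [0.64920626 0.08423074 0.1678535 ] [ 0.00292288 -0.39510053  0.88077472] 3.465154242837732e-05
[[0.65056866 0.08435182 0.08      ]]
```

View pics/7.png

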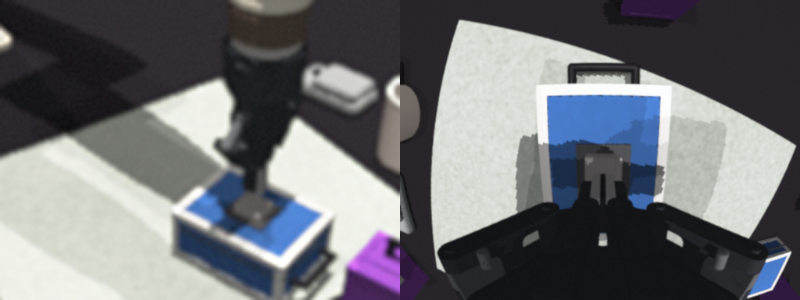

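The closed tips stand centred over the catch, and the scene ray now agrees at (0.651, 0.084). I'll press slowly and watch the force.

Emit:
drive_tool:
  steps: [0,0,0.006,0,0,0,1,0,0,0.006,0,0,0,1,0,0,0.003,0,0,0,1,0,0,0.002,0,0,0,1,0,0,0.002,0,0,0,1,0,0,0,0,0,0,1]

```text
clock: 6.38
eef_pos: [0.6496, 0.0843, 0.15]
tool_rot: [0.798, -0.603, -0.0, 0.0]
ft_force: [-1.7, 0.0, 2.0]
grip_width: -0.0002
```

Emit:
drive_tool:
  steps: [0,0,0.002,0,0,0,1,0,0,0.001,0,0,0,1,0,0,0,0,0,0,1]

```text
clock: 6.63
eef_pos: [0.6497, 0.0843, 0.1469]
tool_rot: [0.798, -0.603, -0.0, 0.0]
ft_force: [-1.4, -0.8, 2.6]
grip_width: 0.0003
```

Emit:
drive_tool:
  steps: [0,0,0.001,0,0,0,1,0,0,0.001,0,0,0,1,0,0,0,0,0,0,1]

```text
clock: 6.88
eef_pos: [0.6497, 0.0843, 0.1447]
tool_rot: [0.798, -0.603, -0.0, 0.0]
ft_force: [-1.8, -0.8, 2.8]
grip_width: -0.0002
```

Emit:
drive_tool:
  steps: [0,0,0.0005,0,0,0,1,0,0,0,0,0,0,1]

```text
clock: 7.05
eef_pos: [0.6497, 0.0843, 0.1447]
tool_rot: [0.798, -0.603, 0.0, 0.0]
ft_force: [-2.7, -0.2, 4.9]
grip_width: 0.0001
```

Emit:
drive_tool:
  steps: [0,0,0.001,0,0,0,1,0,0,0,0,0,0,1,0,0,0,0,0,0,1]

```text
clock: 7.3
eef_pos: [0.6497, 0.0842, 0.1446]
tool_rot: [0.798, -0.603, 0.0, -0.0]
ft_force: [-5.5, -1.0, 9.2]
grip_width: 0.0005
```

The tip has stopped at 72 mm with the force rising (9 N), which is the hard stop at the expected height. I'll retract straight up.

Emit:
drive_tool:
  steps: [0,0,0,0,0,0,1,0,0,-0.005,0,0,0,1,0,0,-0.02,0,0,0,1,0,0,-0.03,0,0,0,1,0,0.03,-0.02,0,0,0,1,0,0.03,-0.02,0,0,0,1,0,0.03,0,0,0,0,1,0,0,0,0,0,0,1]

```text
clock: 7.97
eef_pos: [0.558, 0.0585, 0.2384]
tool_rot: [0.798, -0.603, -0.002, 0.002]
ft_force: [-0.4, -0.4, -1.3]
grip_width: -0.0001
```

```bash
python3 look.py 8; python3 - <<'E'
from workcell import bot, vision
from h import *
K,R,t=[f(vision.camera_model('scene')) for f in (lambda m:np.array(m['mtx'],float),lambda m:cv2.Rodrigues(np.array(m['rvec'],float))[0],lambda m:np.array(m['tvec'],float).reshape(3))]
p,d=vision.camera('scene'); P=pts3(d,K,R,t)
cv2.imwrite('pics/s9.png',cv2.resize(cv2.cvtColor(p,cv2.COLOR_RGB2BGR)[160:250,230:340],None,fx=6,fy=6,interpolation=cv2.INTER_CUBIC))
X=np.array([.6497,.084]);u=np.array([.9628,.27])
q=P[...,:2]-X; a=q@u; b=q@np.array([-u[1],u[0]])
c=(abs(a)<.012)&(abs(b)<.010)&(P[...,2]>.05)&(P[...,2]<.12); l=(abs(a)<.06)&(abs(b)<.042)&((abs(a)>.03)|(abs(b)>.03))&(P[...,2]>.05)&(P[...,2]<.12)
print('catch z',np.median(P[c][:,2]),c.sum(),'lid z',np.median(P[l][:,2]),l.sum())
A=np.c_[P[l][:,:2],np.ones(l.sum())]; print('lid slope',np.linalg.lstsq(A,P[l][:,2],rcond=None)[0])
E
```

```text
7.9667 [0.55802212 0.05854227 0.23842603] [-0.35165317 -0.40556284 -1.26986652] -7.173083364253465e-05
catch z 0.07134253376799139 50 lid z 0.06718230593364548 631
lid slope [-0.00094291 -0.00376364  0.06810512]
```

View pics/8.png

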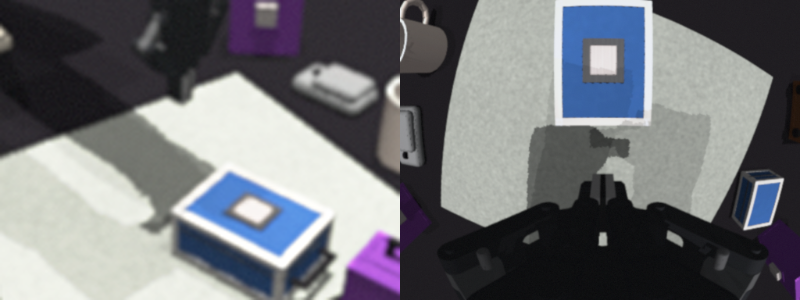

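View pics/s9.png

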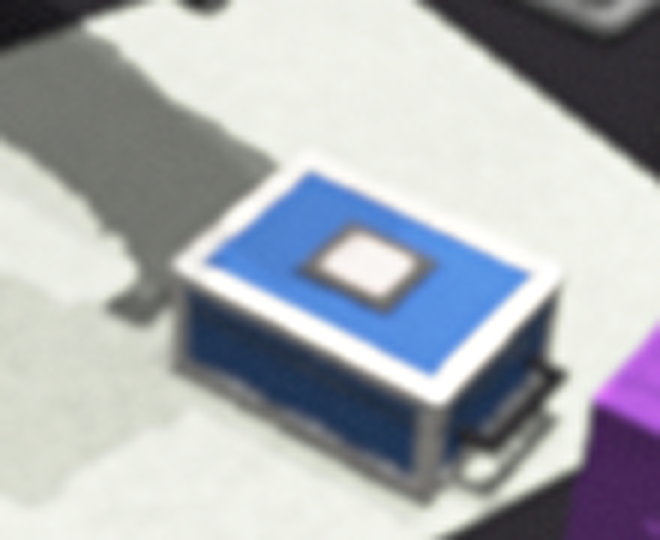

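The catch is 4 mm proud (home), the lid is level at about 67 mm, and the tool is clear. Handing in.

```bash
python3 -c "
from workcell import job_done
print(job_done())"
```

```text
the job is handed in; nothing more can be done
None
```

I pushed the blue case over onto its feet with the half-open fingertips, working on the lid above the catch. Once it lay still, I pressed the catch home with the closed tips. I handed the job in at about 8 s of the 40 s allowed; it returned no verdict.

**Last checks:**
- **Case:** the lid is level at about 67 mm above the bench (slope under 0.005 rad). Its middle is at about (0.650, 0.084), over the mat.
- **Catch:** scene depth shows it 4.2 mm proud of the lid, against 4 mm when home. The press stopped at a tip height of 72 mm with the force rising to 9 N.
- **Other objects:** in the pictures the mug, mouse and small case look untouched. I did not measure their positions again.
- **Robot:** the tool was clear of everything at hand-in.

**Checks that failed or disagreed:**
- My first scene-camera mask picked up the case edging instead of the catch, so I discarded it. A ray from a point picked by hand in that view then agreed with the wrist camera to 1 mm.
- The top camera was blocked by the arm after the case fell.
- A rough depth-based rectangle for the standing case and the first measurement of the mat were thrown off by depth outliers. I used the case's picture corners instead.

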